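# Pinwheel course of firebricks for a small test kiln

## Robot

A 7-joint arm with a two-finger parallel gripper is mounted at the origin on the work surface. World frame = base frame: x ahead of the robot, y to its left, z up, the work surface at z = 0. Lengths are in m, angles in rad, forces in N, time in s.
With the tool pointing down it reaches from about 0.425 to 0.825 m from the base axis. Payload 3.6 kg.
Tool frame: the origin (TCP) lies midway between the tips of the shut fingers; the grasp point (between the pads) lies 19 mm behind it; z points along the fingers, y is the line along which they close (so a half turn about z gives the same grasp; the last joint's range is limited). The gripper opens to 93 mm and grips with 3 to 60 N. Pads are 15 mm wide; open, the fingers measure 128 mm over their backs; the gripper's body (75 mm by 188 mm) begins 65 mm behind the grasp point.
Start: joints at [1.238, 0.615, -0.013, 1.423, 0.008, 1.103, -0.04], TCP at [0.196, -0.62, 0.219] pointing down, gripper open.
Joint ranges: [-3.12, 3.12], [-0.3, 2.06], [-1.34, 1.32], [0.26, 2.42], [-1.36, 4.5], [0.01, 1.98], [-2.84, 2.84]. Speed limits (rad/s): [2.79, 2.79, 3.14, 3.14, 3.14, 3.14, 3.14].

## Interface

Orientations are given as a unit quaternion [w, x, y, z].
In Python, from cell import r, viewer, ticket gives the robot as it stands.
- The arm moves only by the tool arm_command, never from a script. Its argument "steps" is a list of rows, each a list of 2 entries, a list of its own where there are three numbers: the shift along the tool's x, y, z in units of 40 mm (1.0 is 40 mm), then the turn, a rotation vector about the tool's x, y, z in units of 0.08 rad (1.0 is 0.08 rad). In form: [[[x, y, z], [rx, ry, rz]], ...]. A call has 1 to 12 rows; each row shifts and turns the commanded pose from where the row before left it, along the tool's axes as they then stand; what a row does not reach is not made up. A row lasts 1/8 s, in which the tool goes at most 62.5 mm and 10.7 degrees, less where a joint would pass 70% of its speed; a pose out of reach is approached as far as the arm can. A call with a number of a shift or a turn outside -1 to 1 is refused whole. A call with a gripper value outside its range is refused whole. "gripper" is the opening, from -1 (shut) to 1 (fully open), set as the call begins (left out, the last holds). The fingers move at their own pace and stop on an object; "squeeze" is the grip in N (left out, the last holds). Time passes only in rows, so rows that do not move let the fingers close. It gives the time, the measured TCP pose, the force, the opening and the grip force at its end, in the units of the state.
- r.get_obs(): the state, without advancing time (a new reading comes with each control period).
- viewer.get_image(name): name is "scene" or "top" or "wrist"; returns a dict with "img" (384x512x3 uint8, red, green, blue), "K" (3x3 intrinsics, pixels), "position" and "orientation" of the camera in the world. Camera axes: x right, y down, z forward; pixel columns grow to the right and rows downward; lengths in m; the calibration is good to about 2 mm. A picture is of the moment at which its call begins. There is no depth.
- ticket.hand_in(): hands the job in; it is judged then, once.
Trained networks look in a picture, given as the dict that the camera call returned (one of the last four; its "shot" number tells which), for a name from the list of things; names that differ only in an ending like _2 or _b are one class to them, and where a whole thing is asked for, a point or a joint stands for the part that bears it (a point fixed in the world has none). Each returns a list of dicts, best first, with "confidence" (0 to 1); they miss things now and then, are a little off and sometimes report something else, mostly with a low value. They report only what shows in the picture. A call takes as long as a camera call.
- viewer.trace(picture, target): "region" (384x512 bool, what is visible of it) and "extent" ([left, top, right, bottom] in pixels, round what is visible of it).
- viewer.place_of(picture, target): "location" ([column, row] in pixels: a listed point, or the origin of a listed thing).
The state is a dict: "time_s": time; "joints": joint angles; "dq": joint speeds; "effort": joint torques, N m; "eef_pos": TCP position; "eef_rot": TCP orientation; "ft_force": force on the tool from outside, world axes, zero at the start; "moment": the same for the moment, N m; "grip_width": finger opening in m; "grasp_force": force on a finger pad.
Only numpy, scipy, OpenCV 4.12 (cv2) and the standard library are available. Lean on these libraries where they do the work, as an engineer would, in place of code of your own. Each camera call takes 0.05 s, during which the arm holds its last target. There are 200 camera calls.

## Task

On the square kiln shelf one firebrick is already laid along an edge, towards one corner. Lay the three loose firebricks flat on the shelf to finish a square pinwheel course that fits centrally on the shelf - each brick's end closed up snugly against the side of the next (joints of no more than a few millimetres), round a square open flue in the middle - and then set the grey lid flat, centred and square over the flue. Firebrick is brittle, so set everything down gently rather than dropping it, and leave the first brick, the mug, the tube, the jar and the brush where they are.

Things in the scene. Friction and masses are not known exactly. Their poses are not given: they have to be found in the camera images.
- slab: the kiln shelf: a fixed, flat, buff square slab 220 x 220 x 16 mm lying on the table. Origin: centre of its underside, z up, x and y along its edges; it may be turned any way. The finished course is 183 mm square and lies about centrally on it
- brick1: the firebrick already laid (loose, do not shift it): cream, 125 (x) x 56 (y) x 45 (z) mm, flat on the slab, parallel to one slab edge and nearer one corner. Origin: centre of its underside; x along its length, y towards the flue. The +x end of it will meet the side of the second brick; the fourth brick's end will meet its +y side at the -x end
- brickA: one of three loose cream insulating firebricks, all alike and interchangeable, lying flat on the table: 125 (x) x 56 (y) x 45 (z) mm, about 0.2 kg. Origin: centre of its underside; x along its length, z up
- brickB: one of three loose cream insulating firebricks, all alike and interchangeable, lying flat on the table: 125 (x) x 56 (y) x 45 (z) mm, about 0.2 kg. Origin: centre of its underside; x along its length, z up
- brickC: one of three loose cream insulating firebricks, all alike and interchangeable, lying flat on the table: 125 (x) x 56 (y) x 45 (z) mm, about 0.2 kg. Origin: centre of its underside; x along its length, z up
- place2 (a point): where the centre of the underside of the second brick belongs, on top of the slab; a point carried by brick1 (axes as brick1's). That brick's length runs along brick1's y. In brick1's frame: (92.5, 34.5, 0) mm. It allows 2 mm of joint
- place3 (a point): where the centre of the underside of the third brick belongs, on top of the slab; a point carried by brick1 (axes as brick1's). That brick's length runs along brick1's x. In brick1's frame: (58, 127, 0) mm. It allows 2 mm of joint
- place4 (a point): where the centre of the underside of the fourth brick belongs, on top of the slab; a point carried by brick1 (axes as brick1's). That brick's length runs along brick1's y. In brick1's frame: (-34.5, 92.5, 0) mm. It allows 2 mm of joint
- flue (a point): centre of the square flue (71 x 71 mm opening in the finished course) at the height of the bricks' tops; carried by brick1, in its frame (29, 63.5, 45) mm. The middle of the lid's underside belongs here
- lid: the grey ceramic lid: a square plate 115 x 115 x 14 mm with an upright bar grip in the middle of its top, 60 mm long (x), 20 mm wide (y), rising from 14 to 46 mm above the underside; about 0.4 kg. Origin: centre of its underside; x along the bar grip, z up
- mug: bystander: unglazed mug, 80 mm high, 76 mm across, origin centre of its underside
- prop: bystander: upright pale ceramic tube (kiln prop), 60 mm high, 48 mm across, origin centre of its underside
- jar: bystander: white jar, 85 mm high, 68 mm across, origin centre of its underside
- brush: bystander: brush lying on the table, about 200 mm long, x along it, origin on its underside

How it is judged:
On the way, in this order (a step that is already met when the one before it is completed fails the run):
1. the three loose bricks complete the pinwheel course on the slab (((horizontal distance between brickA and place2 below 0.008 m and z of brickA in the frame of place2 between -0.005 and 0.005 m and angle between the x axis of brickA and the y axis of brick1, either way round below 0.09 rad and angle between brickA's own z axis and vertical below 0.06 rad) or (horizontal distance between brickB and place2 below 0.008 m and z of brickB in the frame of place2 between -0.005 and 0.005 m and angle between the x axis of brickB and the y axis of brick1, either way round below 0.09 rad and angle between brickB's own z axis and vertical below 0.06 rad) or (horizontal distance between brickC and place2 below 0.008 m and z of brickC in the frame of place2 between -0.005 and 0.005 m and angle between the x axis of brickC and the y axis of brick1, either way round below 0.09 rad and angle between brickC's own z axis and vertical below 0.06 rad)) and ((horizontal distance between brickA and place3 below 0.008 m and z of brickA in the frame of place3 between -0.005 and 0.005 m and angle between the x axis of brickA and the x axis of brick1, either way round below 0.09 rad and angle between brickA's own z axis and vertical below 0.06 rad) or (horizontal distance between brickB and place3 below 0.008 m and z of brickB in the frame of place3 between -0.005 and 0.005 m and angle between the x axis of brickB and the x axis of brick1, either way round below 0.09 rad and angle between brickB's own z axis and vertical below 0.06 rad) or (horizontal distance between brickC and place3 below 0.008 m and z of brickC in the frame of place3 between -0.005 and 0.005 m and angle between the x axis of brickC and the x axis of brick1, either way round below 0.09 rad and angle between brickC's own z axis and vertical below 0.06 rad)) and ((horizontal distance between brickA and place4 below 0.008 m and z of brickA in the frame of place4 between -0.005 and 0.005 m and angle between the x axis of brickA and the y axis of brick1, either way round below 0.09 rad and angle between brickA's own z axis and vertical below 0.06 rad) or (horizontal distance between brickB and place4 below 0.008 m and z of brickB in the frame of place4 between -0.005 and 0.005 m and angle between the x axis of brickB and the y axis of brick1, either way round below 0.09 rad and angle between brickB's own z axis and vertical below 0.06 rad) or (horizontal distance between brickC and place4 below 0.008 m and z of brickC in the frame of place4 between -0.005 and 0.005 m and angle between the x axis of brickC and the y axis of brick1, either way round below 0.09 rad and angle between brickC's own z axis and vertical below 0.06 rad)) and distance of brick1 from where it was at the start of the episode below 0.015 m), for 0.2 s.
2. the lid then lies flat over the flue (horizontal distance between lid and flue below 0.015 m and z of lid in the frame of flue between -0.005 and 0.005 m and angle between lid's own z axis and vertical below 0.06 rad and (angle between the x axis of lid and the x axis of brick1, either way round below 0.25 rad or angle between the x axis of lid and the y axis of brick1, either way round below 0.25 rad)), for 0.2 s.
At the end, for the whole second after the job is handed in: Each place round the flue holds a brick flat on the slab, within 8 mm and 5 degrees; the first brick within 15 mm of its start; the lid flat on the bricks, within 15 mm of the flue's centre and 14 degrees of square; all released and at rest (all of step 1 and all of step 2 and linear speed of each of brickA, brickB, brickC, lid below 0.02 m/s); the robot touches nothing.
It fails at once if a bystander (mug, tube, jar or brush) was shifted by more than 30 mm (distance of any of mug, prop, jar, brush from where it was at the start of the episode above 0.03 m).
It fails at once if the first brick was shifted by more than 15 mm (distance of brick1 from where it was at the start of the episode above 0.015 m).
It fails at once if a brick or the lid was dropped (let go more than about 15 mm above what it lands on: moving faster than 0.5 m/s with no finger touching it) ((linear speed of brickA above 0.5 m/s and contact force between brickA and the fingers below 0.2 N) or (linear speed of brickB above 0.5 m/s and contact force between brickB and the fingers below 0.2 N) or (linear speed of brickC above 0.5 m/s and contact force between brickC and the fingers below 0.2 N) or (linear speed of lid above 0.5 m/s and contact force between lid and the fingers below 0.2 N)).
It also fails if it takes over 72 s, if anything falls off the work surface, if the arm or the gripper's body presses on something with over 40 N, if the wrist force passes 120 N, or if a joint passes its speed limit or range.

## Working session

There is one attempt and no reset: what is moved stays moved. The work goes in short steps, Python scripts to look and compute and a tool call to move; the robot and the scene stay as the last step left them, time stands still between calls to the robot, and variables do not carry over. Pictures are saved under pics/ and viewed, at most 11 in all, crops included, and the job is handed in when it is done.

Besides the shell and the picture viewer there is one more tool, called after ">>>" as name(argument=value, ...) on one line, values as JSON. arm_command: Moves the arm, as the interface text tells. Shifts and turns lie within -1 to 1; 1 stands for 40 mm of shift or 0.08 rad of turn. Its arguments: {"type":"object","properties":{"steps":{"type":"array","items":{"type":"array"}},"gripper":{"type":"number"},"squeeze":{"type":"number"}},"required":["steps"]}

```bash
ls; mkdir -p pics; python3 - <<'E'
from cell import r,viewer,ticket
import cv2
o=r.get_obs();print({k:o[k] for k in('time_s','eef_pos','eef_rot','grip_width')})
for n in('top','scene'):
    p=viewer.get_image(n);print(n,p['K'],p['position'],p['orientation'],p['shot'])
    cv2.imwrite(f'pics/{n}0.png',p['img'][:,:,::-1])
    for t in('slab','brick1','brickA','lid','mug','prop','jar','brush'):
        for d in viewer.trace(p,t): print(t,d['extent'],d['region'].sum(),round(d['confidence'],2))
        for d in viewer.place_of(p,t): print('   at',d['location'],round(d['confidence'],2))
E
```

```text
pics
{'time_s': 0.0, 'eef_pos': array([ 0.19605521, -0.61889771,  0.21750606]), 'eef_rot': array([-1.25826806e-03,  9.88253673e-01,  1.52817029e-01, -2.22966723e-04]), 'grip_width': 0.09328062401131337}
top [[354.63233305   0.         252.67121899]
 [  0.         354.63233305 192.9653389 ]
 [  0.           0.           1.        ]] [ 0.38694496 -0.011562    1.39528347] [-0.05381994  0.70877459 -0.70160031  0.04998998] 1
slab [228.3, 163.9, 288.1, 223.5] 2656 0.7
   at [258.4, 193.6] 0.76
   at [260.8, 196.6] 0.39
brick1 [232.4, 203.0, 268.9, 217.8] 511 0.94
   at [249.5, 213.3] 0.89
brickA [154.6, 222.7, 192.9, 251.5] 549 0.71
   at [174.7, 234.5] 0.75
lid [161.7, 169.4, 197.2, 202.9] 793 0.98
lid [233.0, 202.7, 270.6, 219.9] 495 0.21
   at [181.1, 187.3] 0.76
mug [194.3, 133.1, 218.1, 157.2] 482 0.77
   at [210.1, 147.4] 0.63
prop [284.0, 142.3, 295.4, 155.8] 131 0.51
   at [287.2, 151.7] 0.54
jar [114.6, 204.5, 140.3, 224.5] 360 0.92
jar [229.3, 164.8, 286.2, 223.4] 2517 0.19
   at [130.6, 214.0] 0.72
brush [360.1, 192.8, 383.6, 241.8] 413 0.72
   at [370.5, 217.8] 0.96
scene [[458
[... 201 characters left out ...]
7373829] 2
slab [209.4, 203.8, 298.6, 248.3] 2606 0.97
slab [321.6, 190.2, 365.6, 220.6] 732 0.68
   at [253.0, 222.1] 0.61
brick1 [232.9, 187.2, 276.8, 213.0] 835 0.81
   at [253.9, 207.8] 0.95
brickA [303.2, 162.1, 336.9, 181.1] 611 0.88
   at [320.9, 174.4] 0.8
lid [321.9, 191.8, 368.3, 217.3] 714 0.74
   at [344.1, 205.5] 0.89
mug [330.2, 210.7, 358.7, 248.3] 882 0.77
   at [339.3, 240.8] 0.9
prop [228.7, 245.6, 245.3, 271.1] 443 0.85
prop [234.2, 186.2, 279.6, 215.1] 843 0.39
   at [238.0, 263.5] 0.71
jar [358.9, 151.3, 383.9, 183.8] 528 0.89
   at [369.7, 177.9] 0.71
   at [104.8, 245.6] 0.22
brush [92.9, 224.3, 126.4, 259.4] 469 0.91
   at [106.6, 241.1] 0.72
   at [153.7, 216.2] 0.46
```

```bash
python3 - <<'E'
import cv2,numpy as np
a=cv2.imread('pics/top0.png');b=cv2.imread('pics/scene0.png')
cv2.imwrite('pics/t0.png',cv2.resize(a[110:270,90:410],None,fx=2.5,fy=2.5,interpolation=cv2.INTER_CUBIC))
cv2.imwrite('pics/s0.png',cv2.resize(b[120:300,80:400],None,fx=2.5,fy=2.5,interpolation=cv2.INTER_CUBIC))
E
```

```text
(no output)
```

View pics/t0.png

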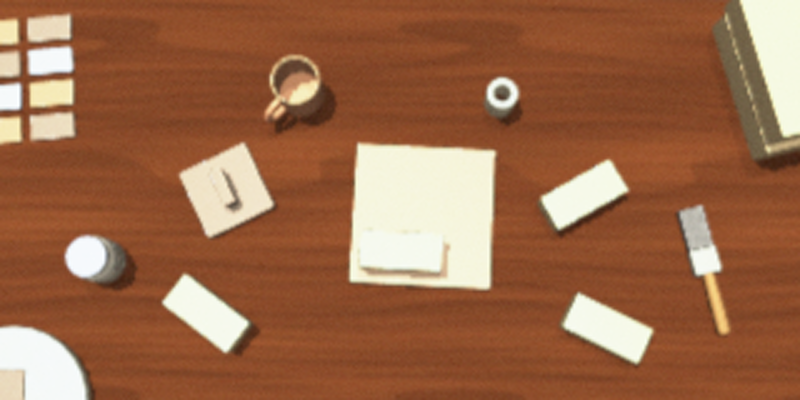

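View pics/s0.png

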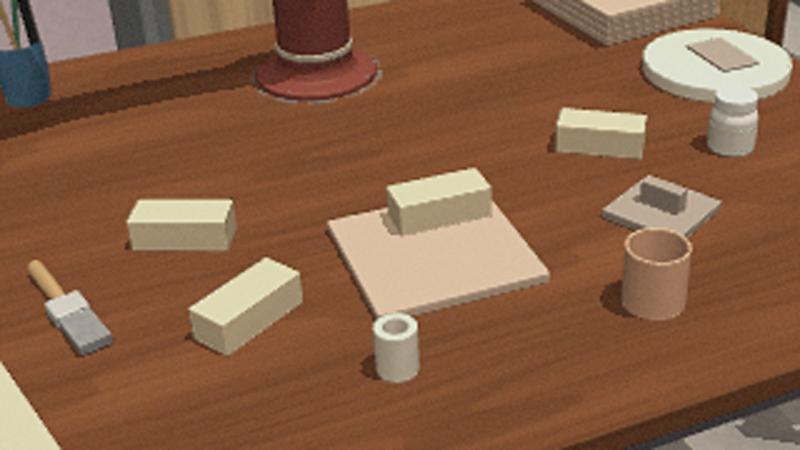

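The top crop shows the slab at about (422,217) with brick1 on its lower left. The loose bricks are at (207,313), (585,195) and (607,328), and the lid at (227,190). The jar (97,260), mug (297,85), tube (502,97) and brush (705,270) are all clear of them. The scene view agrees, so next I fit box silhouettes to get the poses.

```bash
cat > h.py <<'E'
import numpy as np,cv2
from scipy.spatial.transform import Rotation as R
from scipy.optimize import minimize
BR=(.125,.056,.045)
def rot(q): return R.from_quat(np.roll(q,-1)).as_matrix()
def proj(p,X):
    c=(np.asarray(X)-p['position'])@rot(p['orientation'])
    return (c/c[:,2:])[:,:2]@np.asarray(p['K'])[:2,:2].T+np.asarray(p['K'])[:2,2]
def ground(p,uv,z):
    d=rot(p['orientation'])@np.linalg.solve(p['K'],[uv[0],uv[1],1]); o=np.asarray(p['position'])
    return o+d*(z-o[2])/d[2]
def corners(pose,size,z0):
    x,y,a=pose;l,w,h=size
    P=np.array([[i*l/2,j*w/2] for i in(-1,1) for j in(-1,1)])@np.array([[np.cos(a),np.sin(a)],[-np.sin(a),np.cos(a)]])+[x,y]
    return np.vstack([np.c_[P,np.full(4,z)] for z in(z0,z0+h)])
def sil(p,pose,size,z0,S=4):
    uv=proj(p,corners(pose,size,z0))
    H=cv2.convexHull(((uv+.5)*S*16-8).astype(np.float32)).round().astype(np.int32)
    m=np.zeros((384*S,512*S),np.uint8);cv2.fillPoly(m,[H],255,shift=4)
    return cv2.resize(m,(512,384),interpolation=cv2.INTER_AREA)/255.
def fit(views,pose0,size,z0,free=None):
    # views: list of (picture, region)
    f=lambda v:sum(np.abs(sil(p,(v[0]/1e3,v[1]/1e3,v[2]/20),size,z0)-m).sum()/m.sum() for p,m in views)
    v0=np.array([pose0[0]*1e3,pose0[1]*1e3,pose0[2]*20]);
    for s in(8,3):
        res=minimize(f,v0,method='Nelder-Mead',options=dict(initial_simplex=np.vstack([v0,v0+np.eye(3)*s]),xatol=.05,fatol=1e-4)); v0=res.x
    return np.array([v0[0]/1e3,v0[1]/1e3,v0[2]/20]),res.fun/len(views)
def start(p,m,z):
    (c,(w,h),a)=cv2.minAreaRect(np.argwhere(m)[:,::-1].astype(np.float32))
    b=cv2.boxPoints((c,(w,h),a)); i=1 if np.linalg.norm(b[1]-b[0])>np.linalg.norm(b[2]-b[1]) else 2
    A,B=ground(p,b[i-1],z),ground(p,b[i],z); d=B-A; g=ground(p,c,z)
    return np.array([g[0],g[1],np.arctan2(d[1],d[0])])
E
cat > m1.py <<'E'
from cell import r,viewer
from h import *
P={n:viewer.get_image(n) for n in('top','scene')}
def mask(p,t,xy,z):
    c=proj(p,[[xy[0],xy[1],z]])[0]
    for d in viewer.trace(p,t):
        l,tp,rr,b=d['extent']
        if np.hypot((l+rr)/2-c[0],(tp+b)/2-c[1])<14: return d['region'],d['confidence']
    return None
out={}
for n,uv,t,size,z0 in [('L',(173,235),'brickA',BR,0),('RU',(324,188),'brickA',BR,0),('RD',(333,241),'brickA',BR,0),('brick1',(250,211),'brick1',BR,.016),('lid',(181,186),'lid',(.115,.115,.014),0),('slab',(258,194),'slab',(.22,.22,.016),0)]:
    g=ground(P['top'],uv,z0+size[2]*.7); V=[]; s0=None
    for k in P:
        m=mask(P[k],t,g,z0+size[2]/2)
        if m is None and t=='brickA':
            for u in('brickB','brickC','brick1'):
                m=m or mask(P[k],u,g,z0+size[2]/2)
        if m:
            V.append((P[k],m[0]))
            if k=='top': s0=start(P[k],m[0],z0+size[2])
    if s0 is None: s0=np.array([g[0],g[1],0]);print('nostart')
    for W in([V] if len(V)<2 else [V,V[:1],V[1:]]):
        b=min((fit(W,s0+[0,0,da],size,z0) for da in(0,.4,-.4)),key=lambda q:q[1])
        print(n,len(W),b[0].round(4),np.degrees(b[0][2]).round(1),round(b[1],3))
for n,uv in dict(mug=(208,146),prop=(289,150),jar=(128,214)).items():
    print(n,ground(P['top'],uv,.04).round(3))
E
python3 m1.py
```

```text
L 2 [ 0.425   0.3029 -2.1812] -125.0 0.079
L 1 [ 0.4249  0.3023 -2.1917] -125.6 0.063
L 1 [ 0.4252  0.3025 -2.1471] -123.0 0.097
RU 2 [ 0.6133 -0.2743 -1.0438] -59.8 0.1
RU 1 [ 0.6144 -0.2751 -1.0419] -59.7 0.127
RU 1 [ 0.6122 -0.2752 -0.9801] -56.2 0.065
RD 2 [ 0.4092 -0.3061 -2.0114] -115.2 0.116
RD 1 [ 0.4092 -0.3062 -2.0128] -115.3 0.1
RD 1 [ 0.4084 -0.3067 -1.9549] -112.0 0.128
brick1 2 [ 0.5226  0.0057 -1.6296] -93.4 0.057
brick1 1 [ 0.523   0.0067 -1.6345] -93.7 0.068
brick1 1 [ 0.521   0.0056 -1.6195] -92.8 0.036
lid 2 [ 0.6199  0.2843 -1.0982] -62.9 0.121
lid 1 [ 0.6216  0.2846 -1.0979] -62.9 0.047
lid 1 [ 0.619   0.2848 -1.074 ] -61.5 0.179
slab 2 [ 0.5812 -0.0261 -1.6156] -92.6 0.24
slab 1 [ 0.5825 -0.0253 -1.615 ] -92.5 0.231
slab 1 [ 0.5786 -0.0273 -1.614 ] -92.5 0.237
mug [0.773 0.175 0.04 ]
prop [ 0.76  -0.144  0.04 ]
jar [0.501 0.474 0.04 ]
```

```bash
cat >> h.py <<'E'
B1=np.array([.5226,.0057,np.radians(-93.2)])
def inb1(x,y,b=None):
    b=B1 if b is None else b;c,s=np.cos(b[2]),np.sin(b[2]);return b[:2]+[c*x-s*y,s*x+c*y]
def go(obs,xy,z,psi,q=''):
    "print turn (units) then shift in the turned tool frame (units) to the downward pose"
    T=rot(obs['eef_rot']);a=np.radians(psi)
    G=np.array([[np.cos(a),np.sin(a),0],[np.sin(a),-np.cos(a),0],[0,0,-1]])
    w=R.from_matrix(T.T@G).as_rotvec()/.08
    d=np.array([xy[0],xy[1],z])-obs['eef_pos']
    print(q,'turn',w.round(2),'shift after turn',(G.T@d/.04).round(3),'| shift before turn',(T.T@d/.04).round(3))
E
python3 - <<'E'
from cell import r
from h import *
c=np.array([.4092,-.3061]);a=np.radians(65);c+=.018*np.array([np.cos(a),np.sin(a)])
go(r.get_obs(),c,.18,65)
E
```

```text
turn [ -0.    -0.   -10.35] shift after turn [9.803 1.511 0.966] | shift before turn [ 7.745 -6.195  0.967]
```

>>> arm_command(steps=[[[0,0,0],[0,0,-0.94]],[[0,0,0],[0,0,-0.94]],[[0,0,0],[0,0,-0.94]],[[0,0,0],[0,0,-0.94]],[[0,0,0],[0,0,-0.94]],[[0,0,0],[0,0,-0.94]],[[0,0,0],[0,0,-0.94]],[[0,0,0],[0,0,-0.94]],[[0,0,0],[0,0,-0.94]],[[0,0,0],[0,0,-0.94]],[[0,0,0],[0,0,-0.95]]], gripper=1)

```text
time_s: 4.08
eef_pos: [0.1962, -0.6196, 0.2186]
eef_rot: [-0.0, 0.843, 0.538, -0.0]
ft_force: [0.4, 0.3, 0.1]
grip_width: 0.0935
grasp_force: 0.0
```

>>> arm_command(steps=[[[0.9,0.14,0.09],[0,0,0]],[[0.9,0.14,0.09],[0,0,0]],[[0.9,0.14,0.09],[0,0,0]],[[0.9,0.14,0.09],[0,0,0]],[[0.9,0.14,0.09],[0,0,0]],[[0.9,0.14,0.09],[0,0,0]],[[0.9,0.14,0.09],[0,0,0]],[[0.9,0.14,0.09],[0,0,0]],[[0.9,0.14,0.09],[0,0,0]],[[0.9,0.14,0.09],[0,0,0]],[[0.8,0.11,0.06],[0,0,0]],[[0,0,0],[0,0,0]]])

```text
time_s: 5.58
eef_pos: [0.4184, -0.2871, 0.1805]
eef_rot: [-0.0, 0.842, 0.54, 0.001]
ft_force: [-0.4, -0.4, -0.4]
grip_width: 0.0931
grasp_force: 0.0
```

```bash
cat > w.py <<'E'
# wrist look: fit loose brick near given pose
import sys
from cell import r,viewer
from h import *
def look(name,pose,size,z0,save=None,cam='wrist'):
    p=viewer.get_image(cam)
    if save: cv2.imwrite(save,p['img'][:,:,::-1])
    s=sil(p,pose,size,z0,1)>.5;best=None
    for t in ([name] if name=='lid' or name=='slab' else ['brickA','brick1']):
        for d in viewer.trace(p,t):
            i=(d['region']&s).sum()/max(1,(d['region']|s).sum())
            if best is None or i>best[0]: best=(i,d['region'],d['extent'],d['confidence'])
    if best is None or best[0]<.2: print('no match',best and best[0]);return None,p,None
    b=fit([(p,best[1])],pose,size,z0)
    print(name,'iou0 %.2f conf %.2f'%(best[0],best[3]),best[2],b[0].round(4),np.degrees(b[0][2]).round(2),'resid',round(b[1],3))
    return b[0],p,best[1]
E
python3 - <<'E'
from w import *
o=r.get_obs();print(o['time_s'],o['eef_pos'],o['ft_force'])
f,p,m=look('brickA',[.4092,-.3061,np.radians(65)],BR,0,'pics/w1.png')
print(p['position'],rot(p['orientation'])[:,2])
a=f[2];go(o,f[:2]+.018*np.array([np.cos(a),np.sin(a)]),.012,np.degrees(a))
E
```

```text
5.575 [ 0.41837837 -0.28708344  0.18047216] [-0.39202653 -0.4422571  -0.40589569]
no match None
[ 0.44699258 -0.22575551  0.34603701] [-0.10153409 -0.22251078 -0.96962868]Traceback (most recent call last):
  File "<stdin>", line 5, in <module>
TypeError: 'NoneType' object is not subscriptable
```

View pics/w1.png

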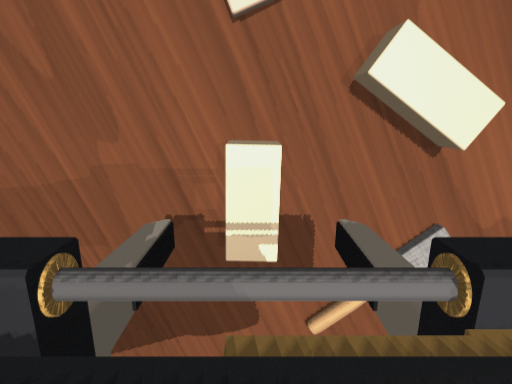

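The wrist view shows the brick upright between the fingers at columns 226–281 and rows 142–262, with the rod at row 270. The network missed it, so I segment by colour.

```bash
cat >> w.py <<'E'
def cream(img):
    h=cv2.cvtColor(img,cv2.COLOR_RGB2HSV).astype(int)
    return ((h[:,:,2]>150)&(h[:,:,1]<75))
E
python3 - <<'E'
from w import *
p=viewer.get_image('wrist');m=cream(p['img'])
for c in([.4092,-.3061,np.radians(65)],):
    print(proj(p,corners(c,BR,0)).round(1))
im=p['img']
print('col 250',[(y,*im[y,250]) for y in (136,139,141,143,145,148,*range(215,275,4))])
for y in(170,200): print('row',y,[(x,*im[y,x]) for x in (222,224,225,226,227,228,230,276,278,279,280,281,282,283,284)])
E
```

```text
[[277.6 238.1]
 [231.1 238.3]
 [279.4 132.6]
 [228.7 132.7]
 [280.7 254.9]
 [228.  255. ]
 [283.1 135.6]
 [224.9 135.8]]
col 250 [(136, np.uint8(137), np.uint8(119), np.uint8(96)), (139, np.uint8(229), np.uint8(228), np.uint8(187)), (141, np.uint8(238), np.uint8(241), np.uint8(226)), (143, np.uint8(239), np.uint8(241), np.uint8(226)), (145, np.uint8(239), np.uint8(241), np.uint8(225)), (148, np.uint8(239), np.uint8(242), np.uint8(225)), (215, np.uint8(238), np.uint8(241), np.uint8(206)), (219, np.uint8(239), np.uint8(240), np.uint8(206)), (223, np.uint8(188), np.uint8(164), np.uint8(132)), (227, np.uint8(189), np.uint8(165), np.uint8(133)), (231, np.uint8(238), np.uint8(240), np.uint8(203)), (235, np.uint8(188), np.uint8(165), np.uint8(133)), (239, np.uint8(210), np.uint8(184), np.uint8(147)), (243, np.uint8(209), np.uint8(183), np.uint8(147)), (247, np.uint8(209), np.uint8(183), np.uint8(147)), (251, np.uint8(208), np.uint8(182), np.uint8(144)), (255, np.uint8(200), np.uint8(174), np.uint8(139)), (259, np.uint8(87), np.uint8(50), np.uint8(34)), (263, np.uint8(84), np.uint8(51), np.u
[... 961 characters left out ...]
126), np.uint8(76), np.uint8(50)), (225, np.uint8(140), np.uint8(97), np.uint8(71)), (226, np.uint8(232), np.uint8(213), np.uint8(170)), (227, np.uint8(239), np.uint8(241), np.uint8(216)), (228, np.uint8(239), np.uint8(241), np.uint8(221)), (230, np.uint8(239), np.uint8(241), np.uint8(210)), (276, np.uint8(239), np.uint8(241), np.uint8(219)), (278, np.uint8(239), np.uint8(241), np.uint8(218)), (279, np.uint8(236), np.uint8(235), np.uint8(196)), (280, np.uint8(192), np.uint8(158), np.uint8(123)), (281, np.uint8(128), np.uint8(78), np.uint8(52)), (282, np.uint8(131), np.uint8(79), np.uint8(54)), (283, np.uint8(132), np.uint8(78), np.uint8(54)), (284, np.uint8(133), np.uint8(79), np.uint8(53))]
```

```bash
cat >> w.py <<'E'
def looc(pose,size,z0,thr=(150,125),save=None,cam='wrist',p=None):
    "colour component around the predicted centre, fitted"
    p=p or viewer.get_image(cam)
    if save: cv2.imwrite(save,p['img'][:,:,::-1])
    im=p['img'];m=((im[:,:,0]>thr[0])&(im[:,:,1]>thr[1])).astype(np.uint8)
    n,L=cv2.connectedComponents(m); s=sil(p,pose,size,z0,1)>.5
    k=np.bincount(L[s&(L>0)]).argmax(); m=L==k
    b=fit([(p,m)],pose,size,z0)
    print('fit',b[0].round(4),np.degrees(b[0][2]).round(2),'resid',round(b[1],3),'area',m.sum(),s.sum())
    return b[0],p,m
E
python3 - <<'E'
from w import *
o=r.get_obs()
f,p,m=looc([.4092,-.3061,np.radians(65)],BR,0)
a=f[2];go(o,f[:2]+.018*np.array([np.cos(a),np.sin(a)]),.012,np.degrees(a))
for q in([.6133,-.2743,np.radians(120.2)],):
  f,p,m=looc(q,BR,0,p=p)
E
```

```text
fit [ 0.4066 -0.3084  1.116 ] 63.94 resid 0.052 area 6447 6969
 turn [0.   0.01 0.2 ] shift after turn [-0.034 -0.018  4.208] | shift before turn [-0.03  -0.018  4.208]
fit [ 0.6129 -0.2768  2.1169] 121.29 resid 0.273 area 8634 11201
```

>>> arm_command(steps=[[[-0.03,-0.02,0.7],[0,0,0.2]],[[0,0,0.8],[0,0,0]],[[0,0,0.8],[0,0,0]],[[0,0,0.8],[0,0,0]],[[0,0,0.7],[0,0,0]],[[0,0,0.4],[0,0,0]],[[0,0,0],[0,0,0]]])

```text
time_s: 6.7
eef_pos: [0.4147, -0.2908, 0.0115]
eef_rot: [-0.001, 0.848, 0.53, -0.0]
ft_force: [0.0, 0.2, 0.8]
grip_width: 0.0931
grasp_force: 0.0
```

>>> arm_command(steps=[[[0,0,0],[0,0,0]],[[0,0,0],[0,0,0]],[[0,0,0],[0,0,0]],[[0,0,0],[0,0,0]],[[0,0,0],[0,0,0]]], gripper=-1, squeeze=25)

```text
time_s: 7.32
eef_pos: [0.4154, -0.2906, 0.0126]
eef_rot: [0.0, 0.848, 0.531, 0.0]
ft_force: [-1.2, 0.0, 3.3]
grip_width: 0.0559
grasp_force: 25.0
```

>>> arm_command(steps=[[[0,0,-0.4],[0,0,0]],[[0,0,-0.8],[0,0,0.97]],[[0,0,-0.8],[0,0,0.97]],[[0,0,-0.5],[0,0,0.97]],[[0,0,0],[0,0,0.97]],[[0,0,0],[0,0,0.97]],[[0,0,0],[0,0,0.97]],[[0,0,0],[0,0,0.97]],[[0,0,0],[0,0,0.97]],[[0,0,0],[0,0,0.97]],[[0,0,0],[0,0,0.97]],[[0,0,0],[0,0,0.97]]])

```text
time_s: 8.82
eef_pos: [0.4153, -0.2902, 0.1129]
eef_rot: [-0.0, 0.991, 0.131, 0.0]
ft_force: [0.3, -0.2, -1.5]
grip_width: 0.0561
grasp_force: 25.0
```

>>> arm_command(steps=[[[0,0,0],[0,0,0.97]],[[0,0,0],[0,0,0.97]],[[0,0,0],[0,0,0.97]],[[0,0,0],[0,0,0.97]],[[0,0,0],[0,0,0.12]]])

```text
time_s: 9.45
eef_pos: [0.4154, -0.2902, 0.1128]
eef_rot: [-0.0, 1.0, -0.027, 0.0]
ft_force: [0.5, -0.0, -0.9]
grip_width: 0.0558
grasp_force: 25.0
```

```bash
python3 - <<'E'
from w import *
o=r.get_obs();print(o['eef_pos'],o['grasp_force'])
go(o,inb1(92.5e-3,52.5e-3),.12,-3.2)
E
```

```text
[ 0.41542968 -0.29018195  0.11282169] 24.998645782470703
 turn [-0.   -0.01  0.02] shift after turn [ 3.575 -5.223 -0.179] | shift before turn [ 3.585 -5.216 -0.176]
```

>>> arm_command(steps=[[[0.4,-0.5,0],[0,0,0]],[[0.6,-0.8,0],[0,0,0]],[[0.6,-0.8,0],[0,0,0]],[[0.6,-0.8,0],[0,0,0]],[[0.6,-0.8,0],[0,0,0]],[[0.4,-0.7,0],[0,0,0]],[[0.38,-0.4,0],[0,0,0]],[[0,0,0],[0,0,0]]])

```text
time_s: 10.45
eef_pos: [0.5699, -0.1053, 0.1123]
eef_rot: [-0.0, 1.0, -0.026, 0.0]
ft_force: [-0.3, -0.9, -2.2]
grip_width: 0.0557
grasp_force: 25.0
```

```bash
python3 - <<'E'
from w import *
o=r.get_obs();print(o['eef_pos'],o['time_s'])
p=viewer.get_image('wrist');cv2.imwrite('pics/w2.png',p['img'][:,:,::-1])
print(proj(p,corners(B1,BR,.016)).round(1))
# held brick prediction
a=np.radians(-3.2);c=o['eef_pos'][:2]-.018*np.array([np.cos(a),np.sin(a)])
print(proj(p,corners([c[0],c[1],a],BR,o['eef_pos'][2]-.012)).round(1))
q=viewer.get_image('top');cv2.imwrite('pics/top2.png',q['img'][:,:,::-1])
print('slab',proj(p,corners([.5822,-.026,B1[2]],(.22,.22,.016),0)).round(1))
E
```

```text
[ 0.56994113 -0.1052996   0.11230149] 10.45
[[ 72.7 276.2]
 [ 63.9 219.9]
 [205.5 276.7]
 [203.3 220.4]
 [ 40.5 305.1]
 [ 28.2 240. ]
 [196.9 305.6]
 [193.7 240.5]]
[[295.3 339.9]
 [212.5 339.7]
 [303.1 155.4]
 [205.9 155. ]
 [306.1 400. ]
 [201.3 399.7]
 [318.9 169.2]
 [190.2 168.8]]
slab [[ 65.6 286.6]
 [ 26.9  50.6]
 [284.  287.3]
 [291.   51.5]
 [ 55.7 295.7]
 [ 12.3  46.6]
 [285.5 296.4]
 [293.3  47.6]]
```

View pics/w2.png

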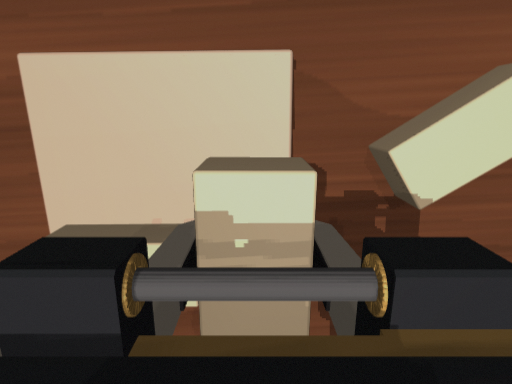

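The wrist view shows the slab's far edge at row 52 and its right edge at column 292. The held brick's far end is at rows 157–171, and brick1's far side is just visible at row 225 on the left. Columns look about 5% narrower than predicted, so I check the scale.

```bash
python3 - <<'E'
from w import *
o=r.get_obs()
p=viewer.get_image('wrist');np.save('pics/w3.npy',p,allow_pickle=True)
im=p['img'].astype(int);print(p['K'],p['position']-o['eef_pos'],p['orientation'],o['eef_rot'])
g=im[:,:,1]
def edges(line,n=6,t=14):
    d=np.abs(np.diff(line));return [(i,d[i]) for i in range(len(d)) if d[i]>t and d[i]==d[max(0,i-2):i+3].max()]
for y in(60,100,140,163,190,215): print('row',y,edges(g[y,:330]))
for x in(60,90,120,150,170,230,255): print('col',x,edges(g[:320,x]))
E
```

```text
[[308.69991917   0.         254.40652016]
 [  0.         308.69991917 190.80081077]
 [  0.           0.           1.        ]] [ 0.06843445 -0.00375943  0.16539373] [-0.0859682  -0.68110451  0.7215361   0.08995429] [ 6.14438711e-04  9.99602991e-01 -2.81625251e-02 -5.95911169e-04]
row 60 [(11, np.int64(75)), (286, np.int64(65)), (290, np.int64(18))]
row 100 [(19, np.int64(63)), (286, np.int64(81)), (289, np.int64(18))]
row 140 [(27, np.int64(57)), (286, np.int64(71))]
row 163 [(31, np.int64(76)), (201, np.int64(44)), (307, np.int64(24)), (315, np.int64(18))]
row 190 [(36, np.int64(49)), (193, np.int64(61)), (316, np.int64(62)), (324, np.int64(21))]
row 215 [(41, np.int64(56)), (193, np.int64(56)), (229, np.int64(18)), (233, np.int64(36)), (314, np.int64(109))]
col 60 [(49, np.int64(71)), (223, np.int64(43)), (236, np.int64(37))]
col 90 [(49, np.int64(48)), (222, np.int64(49)), (236, np.int64(37))]
col 120 [(48, np.int64(73)), (221, np.int64(42)), (236, np.int64(36))]
col 150 [(47, np.int64(50)), (221, np.int64(51)), (240, np.int64(51)), (256, np.int64(65)), (266, np.int64(21)), (300, np.int64(32))]
col 170 [(47, np.int64(74)), (221, np.int64(46)), (266, np.int64(21))]
col 230 [(46, np.int64(75)), (156, np.int64(52)), (170, np.int64(49)), (214, np.int64(40)), (266, np.int64(44)), (270, np.int64(15)), (300, np.int64(30))]
col 255 [(46, np.int64(58)), (156, np.int64(60)), (170, np.int64(53)), (222, np.int64(37)), (267, np.int64(51)), (300, np.int64(31))]
```

```bash
python3 - <<'E'
from w import *
p=np.load('pics/w3.npy',allow_pickle=True).item()
for n,z,pts in [('far',.016,[(60.5,49.5),(120.5,48.5),(170.5,47.5),(255.5,46.5)]),('left',.016,[(11.5,60),(19.5,100),(27.5,140),(36.5,190),(41.5,215)]),('right',.016,[(286.5,60),(286.5,100),(286.5,140)]),('b1top',.061,[(60,236.7),(90,236.7),(120,236.7)]),('b1bot',.016,[(60,223.5),(90,222.5),(120,221.5),(170,221.5)])]:
    G=np.array([ground(p,u,z)[:2] for u in pts]);print(n,G.round(4).tolist())
    v=np.linalg.svd(G-G.mean(0))[2][0];print('   dir',np.degrees(np.arctan2(v[1],v[0])).round(2)%180)
q=viewer.get_image('top')
c=cv2.imread('pics/top2.png')
for d in viewer.trace(q,'brick1'):
    print(d['extent'],d['confidence'],d['region'].sum())
print(proj(q,corners(B1,BR,.016)).round(1)[4:])
E
```

```text
far [[0.6925, 0.0362], [0.6905, -0.0108], [0.689, -0.0499], [0.6859, -0.1163]]
   dir 87.55
left [[0.6871, 0.0764], [0.6569, 0.0775], [0.6247, 0.0787], [0.5815, 0.0811], [0.5585, 0.082]]
   dir 177.41
right [[0.6747, -0.1401], [0.6444, -0.1392], [0.6122, -0.1382]]
   dir 178.18
b1top [[0.5541, 0.0386], [0.5528, 0.0162], [0.5515, -0.0064]]
   dir 86.67
b1bot [[0.5496, 0.0673], [0.549, 0.0402], [0.5484, 0.0132], [0.5458, -0.0315]]
   dir 87.78
[232.3, 203.8, 268.5, 217.5] 0.56 462
[[233.1 215.4]
 [234.2 200.7]
 [266.2 217.6]
 [267.1 202.9]]
```

```bash
sed -i 's/^B1=.*/B1=np.array([.5222,.0055,np.radians(-92.6)])/' h.py; python3 - <<'E'
from w import *
o=r.get_obs();print(o['eef_pos'])
go(o,inb1(94e-3,53e-3),.030,-2.6)
E
```

```text
[ 0.56783912 -0.10869679  0.11233709]
 turn [ 0.01  0.01 -0.15] shift after turn [ 0.056 -0.45   2.058] | shift before turn [ 0.052 -0.453  2.058]
```

>>> arm_command(steps=[[[0.056,-0.45,0.2],[0,0,-0.15]],[[0,0,0.5],[0,0,0]],[[0,0,0.5],[0,0,0]],[[0,0,0.4],[0,0,0]],[[0,0,0.26],[0,0,0]],[[0,0,0.15],[0,0,0]],[[0,0,0],[0,0,0]],[[0,0,0],[0,0,0]]])

```text
time_s: 11.7
eef_pos: [0.5725, -0.0888, 0.0324]
eef_rot: [-0.0, 1.0, -0.021, 0.001]
ft_force: [0.8, 0.1, -0.3]
grip_width: 0.0558
grasp_force: 25.0
```

```bash
python3 - <<'E'
from w import *
o=r.get_obs();print(o['eef_pos'],o['ft_force'],o['moment'])
go(o,inb1(94e-3,53e-3),.029,-2.6)
E
```

```text
[ 0.57252874 -0.08883395  0.03235716] [ 0.76439242  0.10355032 -0.31845721] [ 0.00433184 -0.03627449  0.05152852]
 turn [-0.   -0.01  0.03] shift after turn [-0.039  0.051  0.084] | shift before turn [-0.039  0.051  0.084]
```

>>> arm_command(steps=[[[-0.03,0.04,0.05],[0,0,0]],[[0,0,0.03],[0,0,0]],[[0,0,0],[0,0,0]],[[0,0,0],[0,0,0]]])

```text
time_s: 12.2
eef_pos: [0.5709, -0.0907, 0.0297]
eef_rot: [0.0, 1.0, -0.022, 0.0]
ft_force: [-2.8, 0.7, 6.0]
grip_width: 0.0555
grasp_force: 25.0
```

```bash
python3 - <<'E'
from w import *
o=r.get_obs();print(o['eef_pos'],o['ft_force'],o['moment'])
go(o,inb1(94e-3,53e-3),.029,-2.6)
q=viewer.get_image('top');s=viewer.get_image('scene')
cv2.imwrite('pics/s3.png',cv2.resize(s['img'][170:260,200:320,::-1],None,fx=5,fy=5,interpolation=cv2.INTER_CUBIC))
E
```

```text
[ 0.57090543 -0.09067036  0.02969374] [-2.77943503  0.66556232  6.04799847] [-0.0199501   0.37284563 -0.03468807]
 turn [ 0.   -0.01  0.03] shift after turn [-0.     0.003  0.017] | shift before turn [-0.     0.003  0.017]
```

View pics/s3.png

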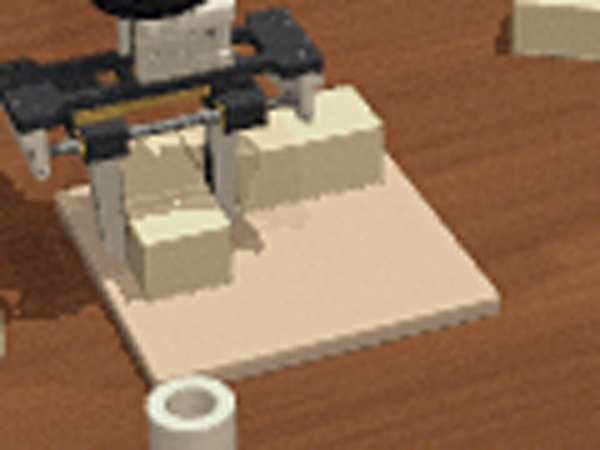

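The brick is on the slab (6 N contact), its side against brick1's end at about (235,180) in the crop. I release and lift.

>>> arm_command(steps=[[[0,0,0],[0,0,0]],[[0,0,0],[0,0,0]],[[0,0,0],[0,0,0]],[[0,0,-0.3],[0,0,0]],[[0,0,-0.8],[0,0,0]],[[0,0,-1],[0,0,0]],[[0,0,-1],[0,0,0]],[[0,0,-0.8],[0,0,0]],[[0,0,0],[0,0,0]],[[0,0,0],[0,0,0]]], gripper=0.8)

```text
time_s: 13.55
eef_pos: [0.5701, -0.0902, 0.1842]
eef_rot: [-0.0, 1.0, -0.021, -0.001]
ft_force: [-0.5, 0.1, 0.1]
grip_width: 0.084
grasp_force: 0.0
```

```bash
python3 - <<'E'
from w import *
o=r.get_obs();print(o['eef_pos'],o['time_s'])
p=viewer.get_image('wrist');np.save('pics/w4.npy',p,allow_pickle=True);cv2.imwrite('pics/w4.png',p['img'][:,:,::-1])
print('b1',proj(p,corners(B1,BR,.016)).round(1)[4:].tolist())
b2=[*inb1(.094,.0345),B1[2]+np.pi/2]
print('b2',proj(p,corners(b2,BR,.016)).round(1).tolist())
go(o,np.array([.613,-.2755])+.020*np.array([np.cos(np.radians(120.5)),np.sin(np.radians(120.5))]),.18,120.5)
E
```

```text
[ 0.57010586 -0.09015639  0.18418623] 13.55
b1 [[102.1, 261.7], [95.2, 209.5], [224.1, 261.8], [222.8, 209.7]]
b2 [[278.8, 243.8], [230.8, 243.7], [281.3, 135.1], [228.7, 135.0], [282.1, 261.9], [227.5, 261.8], [285.4, 138.7], [224.8, 138.6]]
 turn [-2.000e-02  1.000e-02 -2.682e+01] shift after turn [-4.037 -1.428  0.105] | shift before turn [0.997 4.164 0.102]
```

View pics/w4.png

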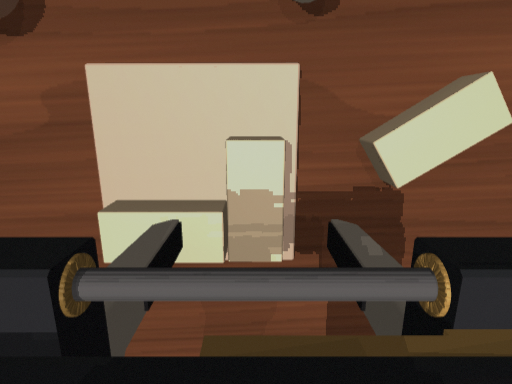

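The wrist view shows brick1 at columns 102–227 and brick2 at columns 227–284. The joint is closed and the near ends are level at row 262. The right-hand brick goes to place4 next, which needs less wrist turning.

```bash
python3 - <<'E'
from w import *
o=r.get_obs();a=np.radians(-59.5)
go(o,np.array([.613,-.2755])-.028*np.array([np.cos(a),np.sin(a)]),.18,-59.5)
E
```

```text
turn [1.000e-02 3.000e-02 1.245e+01] shift after turn [3.841 1.422 0.089] | shift before turn [0.896 3.997 0.086]
```

>>> arm_command(steps=[[[0.1,0.5,0],[0,0,0]],[[0.2,0.9,0.02],[0,0,0]],[[0.2,0.9,0.02],[0,0,0]],[[0.2,0.9,0.02],[0,0,0]],[[0.2,0.8,0.02],[0,0,0]]], gripper=1)

```text
time_s: 14.22
eef_pos: [0.599, -0.2555, 0.1802]
eef_rot: [0.0, 1.0, -0.023, -0.001]
ft_force: [0.6, 0.1, -0.2]
grip_width: 0.0931
grasp_force: 0.0
```

>>> arm_command(steps=[[[0,0,0],[0,0,1]],[[0,0,0],[0,0,1]],[[0,0,0],[0,0,1]],[[0,0,0],[0,0,1]],[[0,0,0],[0,0,1]],[[0,0,0],[0,0,1]],[[0,0,0],[0,0,1]],[[0,0,0],[0,0,1]],[[0,0,0],[0,0,1]],[[0,0,0],[0,0,1]],[[0,0,0],[0,0,1]],[[0,0,0],[0,0,1]]])

```text
time_s: 15.72
eef_pos: [0.599, -0.2537, 0.1803]
eef_rot: [0.001, 0.876, -0.483, -0.001]
ft_force: [-0.6, -0.9, 0.8]
grip_width: 0.093
grasp_force: 0.0
```

>>> arm_command(steps=[[[0,0,0],[0,0,0.4]],[[0,0,0],[0,0,0]],[[0,0,0],[0,0,0]]])

```text
time_s: 16.1
eef_pos: [0.5998, -0.2521, 0.1812]
eef_rot: [0.0, 0.869, -0.494, -0.0]
ft_force: [0.1, -0.3, 0.1]
grip_width: 0.0928
grasp_force: 0.0
```

```bash
python3 - <<'E'
from w import *
o=r.get_obs();print(o['joints'].round(2) if hasattr(o['joints'],'round') else o['joints'])
f,p,m=looc([.613,-.2755,np.radians(-59.5)],BR,0,save='pics/w5.png')
ys,xs=np.where(m);print(xs.min(),xs.max(),ys.min(),ys.max(),proj(p,corners(f,BR,0)).round().tolist())
a=f[2];go(o,f[:2]-.028*np.array([np.cos(a),np.sin(a)]),.012,np.degrees(a))
E
```

```text
[ 0.13  0.68  0.43  1.48 -0.31  1.05 -1.98]
fit [ 0.6121 -0.2759 -1.0443] -59.83 resid 0.024 area 7147 7481
228 286 90 216 [[280.0, 204.0], [232.0, 204.0], [283.0, 93.0], [231.0, 92.0], [283.0, 217.0], [229.0, 216.0], [287.0, 90.0], [227.0, 89.0]]
 turn [0.   0.   0.12] shift after turn [-0.033  0.033  4.231] | shift before turn [-0.033  0.031  4.231]
```

Clean fit (residual 0.024), so I descend and grip.

>>> arm_command(steps=[[[-0.03,0.03,0.7],[0,0,0.12]],[[0,0,0.8],[0,0,0]],[[0,0,0.8],[0,0,0]],[[0,0,0.8],[0,0,0]],[[0,0,0.7],[0,0,0]],[[0,0,0.42],[0,0,0]],[[0,0,0],[0,0,0]]])

```text
time_s: 17.02
eef_pos: [0.5977, -0.251, 0.0117]
eef_rot: [0.0, 0.867, -0.499, -0.001]
ft_force: [0.4, 0.2, -0.2]
grip_width: 0.0932
grasp_force: 0.0
```

>>> arm_command(steps=[[[0,0,0],[0,0,0]],[[0,0,0],[0,0,0]],[[0,0,0],[0,0,0]],[[0,0,0],[0,0,0]],[[0,0,0],[0,0,0]]], gripper=-1, squeeze=25)

```text
time_s: 17.65
eef_pos: [0.5982, -0.2514, 0.013]
eef_rot: [0.0, 0.867, -0.499, 0.0]
ft_force: [-0.2, 0.4, 2.4]
grip_width: 0.0558
grasp_force: 25.0
```

>>> arm_command(steps=[[[0,0,-0.4],[0,0,0]],[[0,0,-0.8],[0,0,-0.5]],[[0,0,-0.8],[0,0,-1]],[[0,0,-0.8],[0,0,-1]],[[0,0,-0.6],[0,0,-1]],[[0,0,0],[0,0,-1]],[[0,0,0],[0,0,-1]],[[0,0,0],[0,0,-1]],[[0,0,0],[0,0,-1]],[[0,0,0],[0,0,-1]],[[0,0,0],[0,0,-1]],[[0,0,0],[0,0,-1]]])

```text
time_s: 19.15
eef_pos: [0.5977, -0.2514, 0.149]
eef_rot: [0.0, 0.995, -0.101, -0.0]
ft_force: [0.8, -0.3, -2.3]
grip_width: 0.056
grasp_force: 25.0
```

>>> arm_command(steps=[[[0,0,0],[0,0,-1]],[[0,0,0],[0,0,-0.98]],[[0,0,0],[0,0,0]]])

```text
time_s: 19.52
eef_pos: [0.5978, -0.2515, 0.149]
eef_rot: [0.0, 1.0, -0.024, -0.0]
ft_force: [-0.6, -0.5, -2.6]
grip_width: 0.0558
grasp_force: 25.0
```

```bash
python3 - <<'E'
from w import *
o=r.get_obs();print(o['eef_pos'],o['grasp_force'])
go(o,inb1(-.0345-.012,.0925-.028+.015),.13,-2.6)
# slab / brick1 / brick2 check from earlier unobstructed picture
p=np.load('pics/w4.npy',allow_pickle=True).item();g=p['img'][:,:,1].astype(int)
def ed(l,t=14):
    d=np.abs(np.diff(l));return [i for i in range(len(d)) if d[i]>t and d[i]==d[max(0,i-2):i+3].max()]
for y in(75,100,130,180,207,218,230,250,258): print('row',y,ed(g[y,:330]))
for x in(110,125,140,150,210,222,235,255,275): print('col',x,ed(g[:320,x]))
E
```

```text
[ 0.59783196 -0.25148467  0.14897796] 24.972622096538544
 turn [ 0.    0.01 -0.02] shift after turn [-0.193 -7.495  0.474] | shift before turn [-0.207 -7.494  0.474]
row 75 [85, 299]
row 100 [88, 298]
row 130 [92, 297]
row 180 [99, 226, 283, 289, 295]
row 207 [102, 226, 273, 282, 294]
row 218 [97, 222, 227, 282, 294]
row 230 [99, 145, 172, 181, 223, 227, 282, 294, 327]
row 250 [96, 101, 124, 158, 180, 222, 226, 281, 287, 293, 328]
row 258 [70, 92, 97, 102, 115, 152, 176, 223, 227, 270, 281, 293, 318]
col 110 [62, 203, 211, 262, 266, 270]
col 125 [62, 199, 211, 249, 266, 270]
col 140 [62, 199, 211, 235, 266]
col 150 [62, 199, 211, 226, 261, 262, 300, 306]
col 210 [62, 199, 211, 262, 266]
col 222 [62, 199, 211, 262, 266]
col 235 [62, 135, 139, 190, 261, 266, 270]
col 255 [62, 135, 139, 188, 261, 266, 271]
col 275 [62, 135, 139, 194, 202, 206, 253, 261, 271]
```

```bash
python3 - <<'E'
from w import *
o=r.get_obs()
go(o,inb1(-.035,.093-.028),.10,-2.6)
E
```

```text
turn [ 0.    0.01 -0.02] shift after turn [-0.555 -7.207  1.224] | shift before turn [-0.568 -7.206  1.225]
```

>>> arm_command(steps=[[[0,-0.4,0],[0,0,0]],[[-0.06,-0.8,0],[0,0,0]],[[-0.07,-0.9,0],[0,0,0]],[[-0.07,-0.9,0],[0,0,0]],[[-0.07,-0.9,0],[0,0,0]],[[-0.07,-0.9,0],[0,0,0]],[[-0.07,-0.9,0],[0,0,0]],[[-0.07,-0.8,0.2],[0,0,0]],[[-0.07,-0.5,0.4],[0,0,0]],[[0,-0.2,0.6],[0,0,0]],[[0,0,0],[0,0,0]],[[0,0,0],[0,0,0]]])

```text
time_s: 21.02
eef_pos: [0.5899, 0.0363, 0.101]
eef_rot: [0.0, 1.0, -0.024, 0.0]
ft_force: [-0.0, 0.2, -1.5]
grip_width: 0.0556
grasp_force: 25.0
```

```bash
python3 - <<'E'
from w import *
o=r.get_obs();go(o,inb1(-.035,.093-.028),.030,-2.6)
p=viewer.get_image('wrist');np.save('pics/w6.npy',p,allow_pickle=True);g=p['img'][:,:,1].astype(int)
def ed(l,t=14):
    d=np.abs(np.diff(l));return [i for i in range(len(d)) if d[i]>t and d[i]==d[max(0,i-2):i+3].max()]
e=o['eef_pos'];a=np.radians(-2.6);c=e[:2]+.028*np.array([np.cos(a),np.sin(a)])
print('held',proj(p,corners([c[0],c[1],a],BR,e[2]-.0125)).round(1).tolist())
print('b1',proj(p,corners(B1,BR,.016)).round(1).tolist())
print('b2',proj(p,corners([*inb1(.094,.0345),a],BR,.016)).round(1).tolist())
for y in(100,130,160,190,230): print('row',y,ed(g[y]))
for x in(240,255,270,340,350,420,440): print('col',x,ed(g[:330,x]))
E
```

```text
turn [ 0.01 -0.01 -0.03] shift after turn [-0.03  -0.028  1.774] | shift before turn [-0.032 -0.03   1.774]
held [[298.1, 278.0], [210.7, 278.3], [305.4, 70.2], [202.0, 70.5], [310.6, 324.8], [198.5, 325.1], [323.6, 55.1], [183.6, 55.6]]
b1 [[223.3, 295.8], [221.5, 238.9], [359.8, 295.4], [364.9, 238.4], [217.7, 329.2], [215.2, 263.3], [379.1, 328.7], [386.4, 262.7]]
b2 [[424.7, 295.1], [363.6, 295.3], [444.9, 159.4], [376.4, 159.6], [455.9, 328.4], [383.6, 328.7], [484.9, 169.2], [402.0, 169.5]]
row 100 [190, 319, 322, 473]
row 130 [1, 16, 191, 319, 326, 469]
row 160 [23, 24, 39, 192, 317, 326, 464]
row 190 [46, 193, 316, 323, 374, 398, 478]
row 230 [5, 15, 195, 313, 336, 370, 394, 448, 471]
col 240 [57, 220, 236, 244, 266, 271, 300, 321]
col 255 [57, 220, 266, 300, 321]
col 270 [57, 220, 266, 300, 321]
col 340 [65, 197, 234, 266]
col 350 [65, 190, 241, 266]
col 420 [65, 160, 170, 195, 236]
col 440 [64, 160, 170, 200, 236]
```

>>> arm_command(steps=[[[-0.03,-0.03,0.3],[0,0,-0.03]],[[0,0,0.5],[0,0,0]],[[0,0,0.5],[0,0,0]],[[0,0,0.3],[0,0,0]],[[0,0,0.12],[0,0,0]],[[0,0,0.05],[0,0,0]],[[0,0,0],[0,0,0]],[[0,0,0],[0,0,0]]])

```text
time_s: 22.08
eef_pos: [0.5888, 0.0387, 0.0305]
eef_rot: [-0.0, 1.0, -0.022, 0.001]
ft_force: [0.5, -0.5, -2.7]
grip_width: 0.056
grasp_force: 25.0
```

```bash
python3 - <<'E'
from w import *
o=r.get_obs();print(o['eef_pos'],o['ft_force'],o['moment'])
go(o,inb1(-.035,.093-.028),.0295,-2.6)
E
```

```text
[0.58884461 0.03867322 0.03045547] [ 0.46336016 -0.51891746 -2.73914231] [-0.0123324   0.08966758 -0.03061117]
 turn [-0.   -0.01  0.02] shift after turn [-0.002  0.029  0.024] | shift before turn [-0.002  0.029  0.024]
```

>>> arm_command(steps=[[[0,0.02,0.03],[0,0,0]],[[0,0,0.015],[0,0,0]],[[0,0,0],[0,0,0]]])

```text
time_s: 22.45
eef_pos: [0.5888, 0.0379, 0.029]
eef_rot: [-0.0, 1.0, -0.022, 0.001]
ft_force: [-1.7, 0.3, 5.7]
grip_width: 0.0558
grasp_force: 25.0
```

>>> arm_command(steps=[[[0,0,0],[0,0,0]],[[0,0,0],[0,0,0]],[[0,0,0],[0,0,0]],[[0,0,-0.3],[0,0,0]],[[0,0,-0.8],[0,0,0]],[[0,0,-1],[0,0,0]],[[0,0,-1],[0,0,0]],[[0,0,-0.75],[0,0,0]],[[0,0,0],[0,0,0]],[[0,0,0],[0,0,0]]], gripper=0.8)

```text
time_s: 23.7
eef_pos: [0.5877, 0.0378, 0.1816]
eef_rot: [-0.0, 1.0, -0.022, -0.001]
ft_force: [0.1, 0.3, -0.4]
grip_width: 0.0837
grasp_force: 0.0
```

```bash
cat > chk.py <<'E'
from w import *
def ed(l,t=14):
    d=np.abs(np.diff(l));return [i for i in range(len(d)) if d[i]>t and d[i]==d[max(0,i-2):i+3].max()]
E
python3 - <<'E'
from chk import *
o=r.get_obs();print(o['eef_pos'],o['time_s']);a=np.radians(-2.6)
p=viewer.get_image('wrist');np.save('pics/w7.npy',p,allow_pickle=True);cv2.imwrite('pics/w7.png',p['img'][:,:,::-1]);g=p['img'][:,:,1].astype(int)
for n,q in dict(b1=B1,b2=[*inb1(.094,.0345),a],b4=[*inb1(-.035,.093),a]).items(): print(n,proj(p,corners(q,BR,.016)).round(1).tolist())
for y in(120,150,190,220,240): print('row',y,ed(g[y]))
for x in(235,255,275,300,330,360,380,390): print('col',x,ed(g[:330,x]))
b=np.radians(55);go(o,np.array([.425,.3028])+.020*np.array([np.cos(b),np.sin(b)]),.18,55)
E
```

```text
[0.5876753  0.03783138 0.1816352 ] 23.7
b1 [[231.0, 254.0], [230.1, 208.1], [338.0, 254.0], [341.4, 208.2], [227.7, 273.5], [226.6, 222.0], [349.5, 273.6], [353.9, 222.0]]
b2 [[389.0, 254.1], [341.0, 254.0], [401.7, 146.5], [349.2, 146.5], [407.5, 273.6], [352.9, 273.6], [424.1, 151.8], [363.7, 151.7]]
b4 [[279.5, 206.0], [229.6, 206.0], [282.1, 88.9], [227.2, 88.8], [283.2, 219.6], [226.0, 219.6], [286.5, 85.1], [222.9, 85.1]]
row 120 [61, 212, 224, 284, 292, 420]
row 150 [6, 30, 36, 82, 91, 213, 225, 284, 290, 349, 408, 412, 416]
row 190 [20, 24, 47, 80, 89, 214, 224, 231, 238, 267, 282, 289, 346, 354, 360, 387, 391, 402, 417]
row 220 [16, 29, 37, 215, 228, 357, 413]
row 240 [94, 165, 182, 216, 226, 326, 343, 373, 410, 414]
col 235 [75, 84, 192, 218, 223, 262, 267, 271, 300]
col 255 [74, 84, 188, 218, 223, 260, 267, 271]
col 275 [74, 195, 202, 206, 218, 223, 253, 267, 271]
col 300 [74, 191, 210, 223, 267, 270]
col 330 [74, 191, 210, 221, 253, 266]
col 360 [74, 147, 189, 227, 263, 300, 307]
col 380 [74, 147, 152, 189, 245, 266]
col 390 [74, 147, 152, 195, 254, 255, 266]
 turn [-1.000e-02  1.000e-02 -1.254e+01] shift after turn [ 3.594 -7.131  0.041] | shift before turn [-4.083 -6.863  0.046]
```

View pics/w7.png

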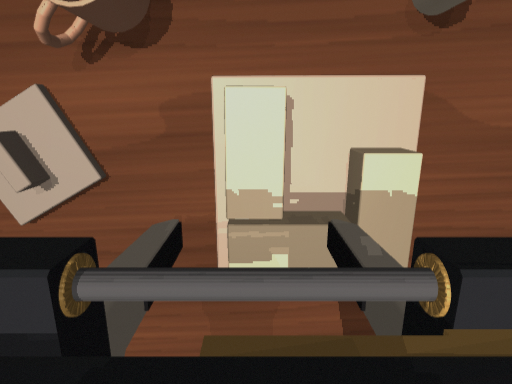

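The wrist view shows brick4 at columns 225–285 and rows 84–218, with brick1's far edge at row 223: a small joint, about 3 mm. Now the left brick.

>>> arm_command(steps=[[[-0.3,-0.5,0],[0,0,0]],[[-0.5,-0.85,0],[0,0,0]],[[-0.5,-0.85,0],[0,0,0]],[[-0.5,-0.85,0],[0,0,0]],[[-0.5,-0.85,0],[0,0,0]],[[-0.5,-0.85,0],[0,0,0]],[[-0.5,-0.85,0],[0,0,0]],[[-0.5,-0.81,0],[0,0,0]],[[-0.28,-0.45,0.04],[0,0,0]]], gripper=1)

```text
time_s: 24.88
eef_pos: [0.435, 0.321, 0.1791]
eef_rot: [0.0, 1.0, -0.02, -0.001]
ft_force: [0.8, -0.1, -0.6]
grip_width: 0.0926
grasp_force: 0.0
```

>>> arm_command(steps=[[[0,0,0],[0,0,-1]],[[0,0,0],[0,0,-1]],[[0,0,0],[0,0,-1]],[[0,0,0],[0,0,-1]],[[0,0,0],[0,0,-1]],[[0,0,0],[0,0,-1]],[[0,0,0],[0,0,-1]],[[0,0,0],[0,0,-1]],[[0,0,0],[0,0,-1]],[[0,0,0],[0,0,-1]],[[0,0,0],[0,0,-1]],[[0,0,0],[0,0,-1]]])

```text
time_s: 26.38
eef_pos: [0.4365, 0.3184, 0.179]
eef_rot: [0.0, 0.896, 0.444, -0.002]
ft_force: [-0.2, -0.0, 0.0]
grip_width: 0.0928
grasp_force: 0.0
```

>>> arm_command(steps=[[[0,0,0],[0,0,-0.5]],[[0,0,0],[0,0,0]],[[0,0,0],[0,0,0]]])

```text
time_s: 26.75
eef_pos: [0.4372, 0.319, 0.1802]
eef_rot: [0.0, 0.888, 0.46, -0.0]
ft_force: [-0.2, 0.8, 0.4]
grip_width: 0.0929
grasp_force: 0.0
```

```bash
python3 - <<'E'
from w import *
o=r.get_obs();print(o['joints'].round(2))
f,p,m=looc([.425,.3028,np.radians(55)],BR,0,save='pics/w8.png')
ys,xs=np.where(m);print(xs.min(),xs.max(),ys.min(),ys.max(),proj(p,corners(f,BR,0)).round().tolist())
a=f[2];go(o,f[:2]+.020*np.array([np.cos(a),np.sin(a)]),.012,np.degrees(a))
E
```

```text
[-0.58  0.49 -0.13  1.79  0.08  0.87 -1.36]
fit [0.4228 0.3003 0.9384] 53.77 resid 0.055 area 6405 6942
226 282 142 259 [[276.0, 244.0], [229.0, 244.0], [279.0, 140.0], [229.0, 139.0], [278.0, 262.0], [226.0, 261.0], [283.0, 144.0], [225.0, 143.0]]
 turn [-0.    0.01  0.22] shift after turn [-0.089 -0.015  4.205] | shift before turn [-0.087 -0.016  4.205]
```

>>> arm_command(steps=[[[-0.08,-0.02,0.7],[0,0,0.2]],[[0,0,0.8],[0,0,0]],[[0,0,0.8],[0,0,0]],[[0,0,0.8],[0,0,0]],[[0,0,0.7],[0,0,0]],[[0,0,0.4],[0,0,0]],[[0,0,0],[0,0,0]]])

```text
time_s: 27.68
eef_pos: [0.4343, 0.3167, 0.0118]
eef_rot: [0.0, 0.891, 0.453, -0.001]
ft_force: [0.2, -0.3, 0.3]
grip_width: 0.093
grasp_force: 0.0
```

>>> arm_command(steps=[[[0,0,0],[0,0,0]],[[0,0,0],[0,0,0]],[[0,0,0],[0,0,0]],[[0,0,0],[0,0,0]],[[0,0,0],[0,0,0]]], gripper=-1, squeeze=25)

```text
time_s: 28.3
eef_pos: [0.4349, 0.3171, 0.0128]
eef_rot: [-0.0, 0.891, 0.453, 0.0]
ft_force: [-0.3, -0.4, 2.7]
grip_width: 0.0561
grasp_force: 25.0
```

>>> arm_command(steps=[[[0,0,-0.4],[0,0,0]],[[0,0,-0.8],[0,0,-0.5]],[[0,0,-0.8],[0,0,-1]],[[0,0,-0.8],[0,0,-1]],[[0,0,-0.6],[0,0,-1]],[[0,0,0],[0,0,-1]],[[0,0,0],[0,0,-1]],[[0,0,0],[0,0,-1]],[[0,0,0],[0,0,-0.8]],[[0,0,0],[0,0,0]]])

```text
time_s: 29.55
eef_pos: [0.4346, 0.3165, 0.1489]
eef_rot: [0.0, 0.724, 0.69, -0.0]
ft_force: [-0.1, -0.3, -1.3]
grip_width: 0.0559
grasp_force: 25.0
```

```bash
python3 - <<'E'
from w import *
o=r.get_obs();print(o['eef_pos'],o['grasp_force'],o['grip_width'])
go(o,inb1(.0583-.020,.1275),.10,87.4)
E
```

```text
[0.43463738 0.31648283 0.14892476] 24.998329281806946 0.055874070371303625
 turn [-0.    0.   -0.02] shift after turn [-8.625  5.727  1.223] | shift before turn [-8.613  5.744  1.225]
```

>>> arm_command(steps=[[[-0.4,0.26,0],[0,0,0]],[[-0.8,0.54,0],[0,0,0]],[[-0.8,0.54,0],[0,0,0]],[[-0.8,0.54,0],[0,0,0]],[[-0.8,0.54,0],[0,0,0]],[[-0.8,0.54,0],[0,0,0]],[[-0.8,0.54,0],[0,0,0]],[[-0.8,0.54,0],[0,0,0]],[[-0.8,0.54,0],[0,0,0]],[[-0.8,0.54,0],[0,0,0]],[[-0.8,0.5,0.2],[0,0,0]],[[-0.02,0.1,0.4],[0,0,0]]])

```text
time_s: 31.05
eef_pos: [0.6488, -0.0377, 0.1242]
eef_rot: [0.002, 0.727, 0.687, -0.001]
ft_force: [0.1, -0.1, -2.4]
grip_width: 0.0559
grasp_force: 25.0
```

>>> arm_command(steps=[[[0,0,0.6],[0,0,0]],[[0,0,0],[0,0,0]],[[0,0,0],[0,0,0]]])

```text
time_s: 31.42
eef_pos: [0.6478, -0.0297, 0.101]
eef_rot: [0.0, 0.723, 0.691, 0.0]
ft_force: [-0.1, -0.4, -1.5]
grip_width: 0.0562
grasp_force: 25.0
```

```bash
python3 - <<'E'
from chk import *
o=r.get_obs();go(o,inb1(.0583-.020,.1275),.030,87.4)
p=viewer.get_image('wrist');np.save('pics/w9.npy',p,allow_pickle=True);cv2.imwrite('pics/w9.png',p['img'][:,:,::-1]);g=p['img'][:,:,1].astype(int)
e=o['eef_pos'];a=np.radians(87.4);c=e[:2]-.020*np.array([np.cos(a),np.sin(a)])
print('held',proj(p,corners([c[0],c[1],a],BR,e[2]-.0125)).round(1).tolist())
d=a-np.pi/2
for n,q in dict(b1=B1,b2=[*inb1(.094,.0345),d],b4=[*inb1(-.035,.093),d]).items(): print(n,proj(p,corners(q,BR,.016)).round(1).tolist())
for y in(120,150,175,190,205,220,240,250): print('row',y,ed(g[y]))
for x in(235,255,275,290,300,90,130,160): print('col',x,ed(g[:340,x]))
E
```

```text
turn [ 0.01 -0.   -0.01] shift after turn [-0.22   0.011  1.775] | shift before turn [-0.22   0.01   1.775]
held [[295.1, 340.7], [212.6, 340.8], [301.8, 157.2], [205.0, 157.4], [305.9, 400.7], [201.6, 400.9], [317.1, 171.7], [189.2, 171.9]]
b1 [[51.3, 80.1], [124.3, 80.0], [74.9, 232.6], [139.5, 232.5], [5.5, 72.8], [95.0, 72.6], [40.0, 256.0], [117.2, 255.9]]
b2 [[84.3, 293.5], [75.5, 236.4], [221.1, 293.3], [219.2, 236.1], [53.2, 326.6], [40.8, 260.4], [215.0, 326.3], [212.5, 260.1]]
b4 [[134.6, 152.3], [127.5, 79.3], [288.7, 152.0], [290.5, 79.0], [109.4, 160.7], [98.9, 71.8], [295.9, 160.4], [298.8, 71.4]]
row 120 [13, 97, 106, 295, 305]
row 150 [19, 101, 109, 294, 304]
row 175 [23, 104, 130, 192, 316]
row 190 [26, 106, 131, 192, 315]
row 205 [29, 108, 133, 194, 314]
row 220 [32, 83, 110, 134, 194, 293, 304, 314]
row 240 [37, 146, 195, 243, 265, 313, 362]
row 250 [146, 189, 196, 225, 243, 284, 312, 319, 361, 489]
col 235 [55, 71, 156, 157, 170, 234, 250, 258, 266, 300, 334]
col 255 [55, 71, 156, 170, 233, 249, 257, 267, 275, 300, 335]
col 275 [55, 71, 156, 170, 232, 248, 256, 266, 300, 329, 334]
col 290 [55, 71, 156, 170, 223, 266, 271, 300, 334]
col 300 [55, 157, 170, 219, 266, 300, 334]
col 90 [56, 72, 217, 236]
col 130 [56, 70, 72, 158, 165, 169, 172, 236, 257, 263, 313, 316]
col 160 [56, 72, 158, 164, 206, 236, 266]
```

View pics/w9.png

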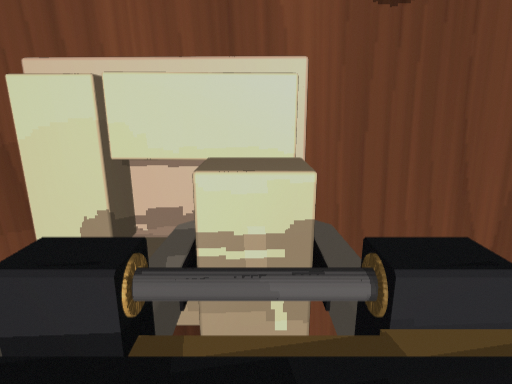

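The view shows brick1 on the left (columns 15–108) and brick4 across the top (rows 72–158). The held brick's far end is at rows 157–170. All are within about 1 mm of prediction, so I lower it.

>>> arm_command(steps=[[[-0.22,0.01,0.2],[0,0,0]],[[0,0,0.4],[0,0,0]],[[0,0,0.4],[0,0,0]],[[0,0,0],[0,0,0]],[[0,0,0],[0,0,0]]])

```text
time_s: 32.1
eef_pos: [0.6479, -0.0385, 0.0603]
eef_rot: [-0.0, 0.723, 0.691, 0.0]
ft_force: [0.0, 1.1, -1.4]
grip_width: 0.0557
grasp_force: 25.0
```

```bash
python3 - <<'E'
from w import *
o=r.get_obs();print(o['eef_pos'],o['ft_force'])
go(o,inb1(.0583-.020,.1275),.030,87.4)
E
```

```text
[ 0.64791257 -0.03854099  0.0603252 ] [ 0.00882633  1.05382724 -1.39158777]
 turn [ 0.   -0.01 -0.01] shift after turn [-0.    -0.002  0.758] | shift before turn [-0.001 -0.002  0.758]
```

>>> arm_command(steps=[[[0,0,0.3],[0,0,0]],[[0,0,0.25],[0,0,0]],[[0,0,0.15],[0,0,0]],[[0,0,0.05],[0,0,0]],[[0,0,0.03],[0,0,0]],[[0,0,0],[0,0,0]]])

```text
time_s: 32.85
eef_pos: [0.6479, -0.0389, 0.0295]
eef_rot: [0.0, 0.723, 0.691, 0.0]
ft_force: [0.2, 0.4, -2.5]
grip_width: 0.056
grasp_force: 25.0
```

>>> arm_command(steps=[[[0,0,0.025],[0,0,0]],[[0,0,0],[0,0,0]]])

```text
time_s: 33.1
eef_pos: [0.6481, -0.0389, 0.0289]
eef_rot: [0.0, 0.723, 0.691, 0.0]
ft_force: [-0.6, 0.4, 1.2]
grip_width: 0.0561
grasp_force: 25.0
```

>>> arm_command(steps=[[[0,0,0],[0,0,0]],[[0,0,0],[0,0,0]],[[0,0,0],[0,0,0]],[[0,0,-0.3],[0,0,0]],[[0,0,-0.8],[0,0,0]],[[0,0,-1],[0,0,0]],[[0,0,-1],[0,0,0]],[[0,0,-0.7],[0,0,0]],[[0,0,0],[0,0,0]],[[0,0,0],[0,0,0]]], gripper=0.8)

```text
time_s: 34.35
eef_pos: [0.647, -0.039, 0.1796]
eef_rot: [-0.0, 0.723, 0.691, -0.001]
ft_force: [-0.3, -0.1, -0.3]
grip_width: 0.0832
grasp_force: 0.0
```

```bash
python3 - <<'E'
from chk import *
o=r.get_obs();print(o['eef_pos'],o['time_s'])
p=viewer.get_image('wrist');np.save('pics/w10.npy',p,allow_pickle=True);g=p['img'][:,:,1].astype(int)
d=np.radians(-2.6)
for n,q in dict(b1=B1,b2=[*inb1(.094,.0345),d],b4=[*inb1(-.035,.093),d],b3=[*inb1(.0583,.1275),d+np.pi/2]).items(): print(n,proj(p,corners(q,BR,.016)).round(1).tolist()[4:])
for y in(90,105,120,140,155,180,200,220,240,250): print('row',y,ed(g[y]))
for x in(130,160,190,210,240,255,270): print('col',x,ed(g[:340,x]))
b=np.radians(-62.5)
go(o,[.6205,.2845],.18,-62.5+180);go(o,[.6205,.2845],.18,-62.5)
q=viewer.get_image('top');s=viewer.get_image('scene')
t=cv2.resize(q['img'][150:235,215:305],None,fx=4.2,fy=4.2,interpolation=cv2.INTER_CUBIC)
u=cv2.resize(p['img'][:300,:],(410,357*300//300));cv2.imwrite('pics/c10.png',np.hstack([t,u])[:,:,::-1])
E
```

```text
[ 0.64696745 -0.03904999  0.17962748] 34.35
b1 [[75.2, 72.7], [139.8, 72.5], [94.0, 210.3], [151.9, 210.2]]
b2 [[101.6, 266.3], [94.4, 213.8], [224.9, 266.2], [223.5, 213.6]]
b4 [[148.3, 137.4], [142.6, 71.9], [285.6, 137.1], [287.1, 71.6]]
b3 [[282.8, 265.0], [227.4, 265.1], [285.6, 140.2], [224.1, 140.3]]
row 90 [76, 138, 145, 285, 295]
row 105 [78, 140, 146, 286, 294]
row 120 [80, 141, 147, 284, 294]
row 140 [83, 143, 157, 228, 236, 284, 293]
row 155 [85, 144, 159, 222, 226, 286, 293]
row 180 [89, 147, 161, 222, 226, 284, 292]
row 200 [91, 149, 159, 223, 227, 284, 292]
row 220 [96, 111, 165, 178, 190, 210, 222, 227, 235, 283, 292]
row 240 [95, 98, 113, 135, 165, 182, 223, 227, 233, 255, 282, 291, 326, 343, 414]
row 250 [96, 100, 114, 124, 158, 180, 223, 227, 235, 255, 282, 291, 328, 350, 412]
col 130 [60, 73, 205, 208, 213, 244, 266]
col 160 [60, 70, 135, 144, 158, 161, 165, 199, 213, 221, 248, 275, 300, 317]
col 190 [60, 72, 135, 145, 200, 213, 218, 224, 264, 270, 300, 313]
col 210 [59, 72, 135, 136, 144, 200, 213, 220, 223, 264, 300]
col 240 [59, 71, 136, 140, 212, 220, 224, 234, 260, 263]
col 255 [59, 71, 136, 140, 212, 220, 223, 233, 263, 271]
col 270 [59, 71, 136, 140, 205, 263, 271]
 turn [-0.02 -0.   -6.58] shift after turn [ 7.48   3.148 -0.009] | shift before turn [ 8.049 -1.035 -0.01 ]
 turn [-0.000e+00  3.000e-02  3.269e+01] shift after turn [-7.48  -3.148 -0.009] | shift before turn [ 8.049 -1.035 -0.01 ]
```

View pics/c10.png

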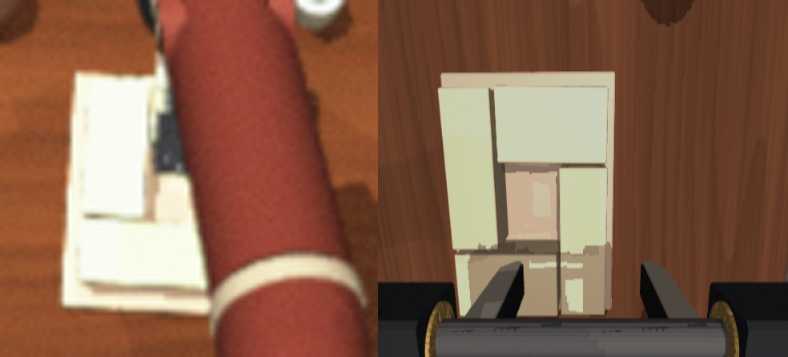

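The pinwheel is complete: four bricks round a square flue with joints of about 3 mm. In the top crop the lid's bar lies at about 27° yaw, so I go for it.

>>> arm_command(steps=[[[0.5,-0.06,0],[0,0,0]],[[0.9,-0.12,0],[0,0,0]],[[0.9,-0.12,0],[0,0,0]],[[0.9,-0.12,0],[0,0,0]],[[0.9,-0.12,0],[0,0,0]],[[0.9,-0.12,0],[0,0,0]],[[0.9,-0.12,0],[0,0,0]],[[0.9,-0.12,0],[0,0,0]],[[0.8,-0.1,0],[0,0,0]],[[0.45,-0.03,0],[0,0,0]]], gripper=0.2)

```text
time_s: 35.75
eef_pos: [0.6195, 0.2888, 0.1799]
eef_rot: [-0.001, 0.722, 0.692, -0.0]
ft_force: [-0.6, 0.2, -0.8]
grip_width: 0.0559
grasp_force: 0.0
```

>>> arm_command(steps=[[[0,0,0],[0,0,1]],[[0,0,0],[0,0,1]],[[0,0,0],[0,0,1]],[[0,0,0],[0,0,1]],[[0,0,0],[0,0,1]],[[0,0,0],[0,0,1]],[[0,0,0],[0,0,1]],[[0,0,0],[0,0,1]],[[0,0,0],[0,0,1]],[[0,0,0],[0,0,1]],[[0,0,0],[0,0,1]],[[0,0,0],[0,0,1]]])

```text
time_s: 37.25
eef_pos: [0.6212, 0.2846, 0.1799]
eef_rot: [0.0, 0.961, 0.277, -0.0]
ft_force: [0.2, 0.6, 0.6]
grip_width: 0.0557
grasp_force: 0.0
```

>>> arm_command(steps=[[[0,0,0],[0,0,1]],[[0,0,0],[0,0,0.2]],[[0,0,0],[0,0,0]],[[0,0,0],[0,0,0]]])

```text
time_s: 37.75
eef_pos: [0.6214, 0.2846, 0.1802]
eef_rot: [-0.0, 0.973, 0.232, -0.0]
ft_force: [0.8, -0.4, -0.0]
grip_width: 0.0558
grasp_force: 0.0
```

```bash
python3 - <<'E'
from chk import *
o=r.get_obs();print(o['eef_pos'],o['time_s'])
p=viewer.get_image('wrist');np.save('pics/w11.npy',p,allow_pickle=True);cv2.imwrite('pics/w11.png',p['img'][:,:,::-1])
L=[.6205,.2845,np.radians(27)]
print('plate',proj(p,corners(L,(.115,.115,.014),0)).round(1).tolist()[4:])
print('bar',proj(p,corners(L,(.06,.02,.032),.014)).round(1).tolist()[4:])
E
```

```text
[0.62144116 0.28459941 0.18023306] 37.75
plate [[304.3, 226.6], [203.7, 227.0], [308.3, 123.7], [198.9, 124.1]]
bar [[263.7, 212.7], [244.0, 212.7], [263.9, 153.9], [243.3, 154.0]]
```

View pics/w11.png

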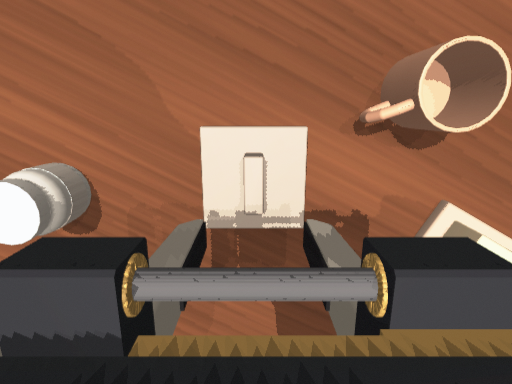

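The lid is square in view, with its plate at columns 200–307 and rows 126–228 and its bar at columns 244–264 and rows 155–214. That is within about 1 px of prediction. I descend to TCP z = 0.018.

>>> arm_command(steps=[[[-0.04,0,0.7],[0,0,0]],[[0,0,0.8],[0,0,0]],[[0,0,0.8],[0,0,0]],[[0,0,0.8],[0,0,0]],[[0,0,0.6],[0,0,0]],[[0,0,0.34],[0,0,0]],[[0,0,0],[0,0,0]]])

```text
time_s: 38.67
eef_pos: [0.6196, 0.2837, 0.0179]
eef_rot: [0.0, 0.973, 0.232, -0.001]
ft_force: [0.6, -0.7, 0.0]
grip_width: 0.056
grasp_force: 0.0
```

>>> arm_command(steps=[[[0,0,0],[0,0,0]],[[0,0,0],[0,0,0]],[[0,0,0],[0,0,0]],[[0,0,0],[0,0,0]],[[0,0,0],[0,0,0]]], gripper=-1, squeeze=35)

```text
time_s: 39.3
eef_pos: [0.6201, 0.2845, 0.0192]
eef_rot: [-0.0, 0.973, 0.232, 0.0]
ft_force: [-0.6, 0.8, 1.5]
grip_width: 0.0196
grasp_force: 35.0
```

>>> arm_command(steps=[[[0,0,-0.4],[0,0,0]],[[0,0,-0.8],[0,0,0.5]],[[0,0,-0.8],[0,0,1]],[[0,0,-0.8],[0,0,1]],[[0,0,-0.7],[0,0,1]],[[0,0,0],[0,0,1]],[[0,0,0],[0,0,1]],[[0,0,0],[0,0,0.96]],[[0,0,0],[0,0,0]]])

```text
time_s: 40.42
eef_pos: [0.6196, 0.2837, 0.1588]
eef_rot: [0.0, 1.0, -0.024, -0.0]
ft_force: [-0.4, 0.1, -3.2]
grip_width: 0.02
grasp_force: 35.0
```

```bash
python3 - <<'E'
from w import *
o=r.get_obs();print(o['eef_pos'],o['grasp_force'],o['grip_width'])
go(o,inb1(.0295,.064),.13,-2.6)
E
```

```text
[0.61964978 0.28366993 0.15880774] 34.99965727329254 0.02002480692012202
 turn [ 0.01  0.01 -0.03] shift after turn [-0.518  7.795  0.72 ] | shift before turn [-0.501  7.796  0.725]
```

>>> arm_command(steps=[[[0,0.4,0],[0,0,0]],[[-0.06,0.8,0],[0,0,0]],[[-0.06,0.9,0],[0,0,0]],[[-0.06,0.9,0],[0,0,0]],[[-0.06,0.9,0],[0,0,0]],[[-0.06,0.9,0],[0,0,0]],[[-0.06,0.9,0],[0,0,0]],[[-0.06,0.9,0],[0,0,0]],[[-0.05,0.8,0.2],[0,0,0]],[[-0.05,0.4,0.4],[0,0,0]],[[0,0,0.12],[0,0,0]],[[0,0,0],[0,0,0]]])

```text
time_s: 41.92
eef_pos: [0.5841, -0.0259, 0.1299]
eef_rot: [-0.001, 1.0, -0.024, -0.0]
ft_force: [-0.3, 0.9, -2.4]
grip_width: 0.0196
grasp_force: 35.0
```

```bash
python3 - <<'E'
from chk import *
o=r.get_obs();print(o['eef_pos'],o['time_s']);go(o,inb1(.0295,.064),.0815,-2.6)
p=viewer.get_image('wrist');g=p['img'][:,:,1].astype(int)
e=o['eef_pos'];print('lid',proj(p,corners([e[0],e[1],np.radians(-2.6)],(.115,.115,.014),e[2]-.019)).round(1).tolist())
for y in(110,130,150,170): print('row',y,ed(g[y]))
for x in(200,225,290): print('col',x,ed(g[:250,x]))
E
```

```text
[ 0.58408713 -0.02587831  0.12990883] 41.925
 turn [-0.01  0.   -0.02] shift after turn [0.019 0.024 1.21 ] | shift before turn [0.019 0.025 1.21 ]
lid [[339.2, 303.4], [170.0, 303.8], [351.9, 131.2], [156.2, 131.8], [345.1, 316.6], [164.1, 317.0], [359.7, 132.8], [148.3, 133.4]]
row 110 [131, 205, 210, 379]
row 130 [133, 206, 211, 376]
row 150 [134, 151, 357, 375]
row 170 [136, 153, 355, 374]
col 200 [67, 78, 134, 213, 236]
col 225 [67, 76, 134, 213, 219]
col 290 [66, 76, 134, 213, 221]
```

Lid edges are within 1–2 px of prediction, so I lower it.

>>> arm_command(steps=[[[0.02,0.02,0.3],[0,0,0]],[[0,0,0.4],[0,0,0]],[[0,0,0.3],[0,0,0]],[[0,0,0.15],[0,0,0]],[[0,0,0.05],[0,0,0]],[[0,0,0],[0,0,0]],[[0,0,0],[0,0,0]]])

```text
time_s: 42.85
eef_pos: [0.5854, -0.0276, 0.0824]
eef_rot: [-0.0, 1.0, -0.024, 0.001]
ft_force: [-0.6, -0.2, -3.3]
grip_width: 0.0195
grasp_force: 35.0
```

>>> arm_command(steps=[[[0,0,0.03],[0,0,0]],[[0,0,0.02],[0,0,0]],[[0,0,0],[0,0,0]]])

```text
time_s: 43.22
eef_pos: [0.585, -0.0276, 0.0801]
eef_rot: [-0.0, 1.0, -0.024, 0.0]
ft_force: [0.5, -0.3, -0.6]
grip_width: 0.02
grasp_force: 35.0
```

Contact is just beginning, so I lower a touch more and release.

>>> arm_command(steps=[[[0,0,0.02],[0,0,0]],[[0,0,0],[0,0,0]]])

```text
time_s: 43.48
eef_pos: [0.5851, -0.0275, 0.0801]
eef_rot: [-0.0, 1.0, -0.024, 0.0]
ft_force: [-2.3, 0.4, 5.3]
grip_width: 0.0196
grasp_force: 35.0
```

>>> arm_command(steps=[[[0,0,0],[0,0,0]],[[0,0,0],[0,0,0]],[[0,0,0],[0,0,0]],[[0,0,-0.3],[0,0,0]],[[0,0,-0.8],[0,0,0]],[[0,0,-1],[0,0,0]],[[0,0,-0.9],[0,0,0]],[[0,0,0],[0,0,0]],[[0,0,0],[0,0,0]],[[0,0,0],[0,0,0]]], gripper=0.2)

```text
time_s: 44.72
eef_pos: [0.584, -0.0275, 0.1978]
eef_rot: [-0.0, 1.0, -0.024, -0.001]
ft_force: [0.3, -0.8, 0.2]
grip_width: 0.056
grasp_force: 0.0
```

```bash
python3 - <<'E'
from chk import *
o=r.get_obs();print(o['eef_pos'],o['time_s'],o['ft_force'])
p=viewer.get_image('wrist');s=viewer.get_image('scene')
u=cv2.resize(s['img'][160:270,195:325],(390,330),interpolation=cv2.INTER_CUBIC);v=cv2.resize(p['img'],(410,307));v=cv2.copyMakeBorder(v,0,23,0,0,0)
cv2.imwrite('pics/end.png',np.hstack([u,v])[:,:,::-1])
print('lid pred',proj(p,corners([*inb1(.029,.0635),np.radians(-2.6)],(.115,.115,.014),.061)).round(1).tolist()[4:])
g=p['img'][:,:,1].astype(int)
for y in(130,160,190): print('row',y,ed(g[y]))
for x in(215,235,280,295): print('col',x,ed(g[:262,x]))
E
```

```text
[ 0.583999   -0.02745174  0.19778679] 44.725 [ 0.30464181 -0.81308538  0.22856758]
lid pred [[310.6, 240.8], [196.3, 241.2], [315.8, 123.8], [189.8, 124.3]]
row 130 [155, 158, 192, 318, 348, 352]
row 160 [158, 193, 243, 264, 270, 315, 346, 350]
row 190 [160, 194, 221, 229, 233, 242, 264, 265, 283, 314, 342, 348, 398]
col 215 [75, 87, 123, 240]
col 235 [75, 85, 124, 191, 240, 256]
col 280 [75, 85, 123, 188, 240, 254]
col 295 [75, 85, 123, 194, 240]
```

View pics/end.png

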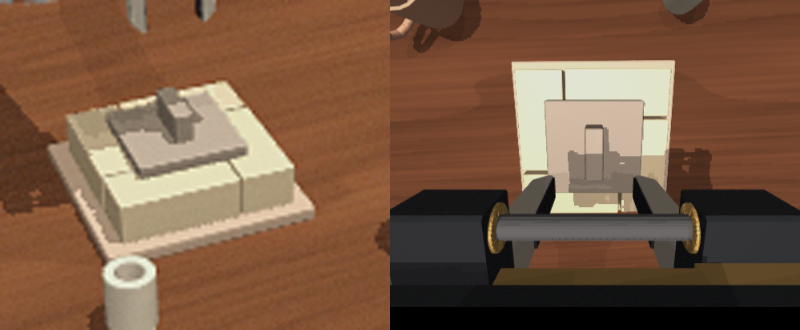

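The lid lies flat and centred on the finished pinwheel, within 1–2 px of prediction, and the gripper is clear. I hand it in.

```bash
python3 -c "
from cell import ticket
print(ticket.hand_in())"
```

```text
the job is handed in; nothing more can be done
None
```

I finished the pinwheel course with joints of about 3 mm, set the lid flat and centred over the flue, and handed the job in at about 45 s; the hand-in returned no verdict.

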